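# Press a calligraphy magnet badge home in the hand die

## Robot

A 7-joint arm with a two-finger parallel gripper is mounted at the origin on the work surface. World frame = base frame: x ahead of the robot, y to its left, z up, the work surface at z = 0. Lengths are in m, angles in rad, forces in N, time in s.
With the tool pointing down it reaches from about 0.425 to 0.875 m from the base axis. Payload 4.7 kg.
Tool frame: the origin (TCP) lies between the finger pads; the fingertips stand 8 mm ahead of it and the grasp point (between the pads) lies 11 mm behind it (r.finger_overhang is the distance from the TCP to the fingertips, in m); z points along the fingers, y is the direction in which the jaws open and shut (so a half turn about z gives the same grasp; the last joint's range is limited). The gripper opens to 85 mm and grips with 20 to 120 N. Pads are 22 mm wide; open, the fingers measure 114 mm over their backs; the gripper's body (76 mm by 85 mm) begins 54 mm behind the grasp point. The pads swing forward as they close: fully open they stand 13 mm farther back than shut.
Start: joints at [1.175, 0.321, -0.07, 1.45, 0.023, 1.371, -0.057], TCP at [0.259, -0.596, 0.239] pointing down, gripper open.
Joint ranges: [-2.86, 2.86], [-0.3, 2.09], [-1.38, 1.24], [0.06, 2.45], [-1.56, 4.7], [0.09, 2.05], [-2.69, 2.69]. Speed limits (rad/s): [2.57, 2.57, 3.14, 3.14, 3.14, 3.14, 3.14].

## Interface

Orientations are given as a unit quaternion [w, x, y, z].
In Python, from station import r gives the robot as it stands.
- The arm moves only by the shell command python3 -m inch 'ROWS' [OPENING]. ROWS is JSON, one flat list of numbers, 6 for each row, row after row: the shift along the tool's x, y, z in mm, then the turn, a rotation vector about the tool's x, y, z in rad. A call has 1 to 8 rows; each row is the pose to reach, as a shift and turn from the pose measured when the call began, along the tool's axes at that moment; what a row does not reach only later rows make up. A row lasts 1/8 s, in which the tool goes at most 62.5 mm and 10.7 degrees, less where a joint would pass 70% of its speed; a pose out of reach is approached as far as the arm can. A call with a gripper value outside its range is refused whole. OPENING is the opening, from 0 (shut) to 1 (fully open), set as the call begins (- or left out, the last holds). The fingers move at their own pace and stop on an object; the grip force is fixed at half the most. Time passes only in rows, so rows that repeat a pose let the fingers close. It gives the time, the measured TCP pose, the force and the opening at its end, in the units of the state.
- r.state(): the state, without advancing time (a new reading comes with each control period).
- r.capture(name): name is "side" or "top" or "wrist"; returns the picture (384x512x3 uint8, red, green, blue); there is no depth.
- r.camera_model(name): a dict with "fx", "fy", "cx", "cy" (pixels), "camera_from_world" (4x4, takes a point from world to camera coordinates). Camera axes: x right, y down, z forward; pixel columns grow to the right and rows downward; lengths in m; the calibration is good to about 2 mm. A picture is of the moment at which its call begins: read the wrist's pose just before it. camera_model takes no time and is no camera call; for the wrist camera it gives the pose at the moment of the call.
- r.hand_in(): hands the job in, once; it reports no verdict.
Trained networks look in the newest picture that a camera, given by its name, has taken for a name from the list of things; names that differ only in an ending like _2 or _b are one class to them, and where a whole thing is asked for, a point or a joint stands for the part that bears it (a point fixed in the world has none). Each returns a list of dicts, best first, with "confidence" (0 to 1); they miss things now and then, are a little off and sometimes report something else, mostly with a low value. They report only what shows in the picture. A call takes as long as a camera call. They do not tell look-alikes from the thing itself.
- r.regions_of(camera, thing): "pixels" (384x512 bool, what is visible of it) and "rect" ([centre column, centre row, width, height] in pixels, round what is visible of it).
The state is a dict: "time": time; "joint_positions": joint angles; "qd": joint speeds; "tau": joint torques, N m; "position": TCP position; "eef_rot": TCP orientation; "force": force on the tool from outside, world axes, zero at the start; "wrist_torque": the same for the moment, N m; "gripper_width": opening from 0.0 (shut) to 1.0 (fully open).
Only numpy, scipy, OpenCV 4.12 (cv2) and the standard library are available. Lean on these libraries where they do the work, as an engineer would, in place of code of your own. Each camera call takes 0.05 s, during which the arm holds its last target. There are 200 camera calls.

## Task

The badge front with the brushed character already lies face down in the press die: set the badge back in the die on top of it, magnet up. Then press the back squarely down with the wooden-handled pusher until the sprung plate bottoms out level, and hold it there for a good second with about 20 N (two kilos) of push, never more than 25 N or the tin is dented. Stand the pusher back in its rubber dish, set things down rather than dropping them, and leave the other things on the table where they are.

Things in the scene. Friction and masses are not known exactly. Their poses are not given: they have to be found in the camera images.
- die: hand press die, fixed: a 140 x 120 x 15 mm wooden board carrying an upright aluminium cylinder 78 mm across with an open round bore. Origin at the centre of the board's underside on the table, on the bore's axis; z up. The rim is 50 mm above the table; the bore is 57 mm across, its mouth flared to about 63 mm over the top 4 mm.
- plate (a point): centre of the top face of the round sprung plate in the bore (it shows the tin inside of the badge front with a white paper edge; 55 mm across). z is the plate's normal, up. At rest it is 45 to 49 mm above the table (1 to 5 mm below the rim), as the depth collar under it happens to be set; the collar does not move in use. The plate can also rock a few degrees on its springs if pressed crookedly or off centre (springs about 1.2 N m/rad).
- stage (a joint): how far the sprung plate is pressed down, m: 0 at rest, 0.008 bottomed out on its firm stop. The spring pushes with about 3.5 N at rest and 9.5 N at the bottom (0.75 N/mm); beyond that the force climbs steeply, and running onto the stop at more than about 20 mm/s overshoots.
- back: badge back: white disc 52 mm across and 4 mm thick with a dark round magnet 24 mm across and 12 mm high standing on its centre (16 mm in all), about 45 g. It lies magnet up; grip it by the magnet. Origin at the centre of the disc's underside; z up through the magnet.
- pusher: pusher, a tamper-like tool 80 mm high, about 0.2 kg, standing upright: an aluminium cup 53 mm across and 25 mm high, with a flat ring face below (inner hollow 36 mm across and 17 mm deep, which clears the magnet), and above it a straight dark wooden handle 30 mm across from 34 to 76 mm above the face. Origin at the centre of the face; z up along the handle.
- dish: round black rubber dish, fixed, 86 mm across, in which the pusher stands: floor 3 mm above the table, lip 7 mm high, 74 mm across inside. Origin at its centre on the table.
- tray: shallow navy felt tray with a wooden edge, fixed, 150 x 120 mm, in which the badge back lies: floor 3 mm and edge 6.5 mm above the table. Origin at its centre on the table.
- badge_a: finished badge, bystander: white domed disc 57 mm across, 7 mm high. Origin under its centre.
- badge_b: second finished badge, bystander, the same.
- ink_bottle: black ink bottle with a red spout cap, bystander: 58 x 42 mm, 150 mm high. Origin under its centre.
- ink_tray: black ink tray, bystander: 130 x 80 x 22 mm. Origin under its centre.
- brush_pen: brush lying on the table, bystander: about 240 mm long, 11 mm high. Origin under its middle; x along it.
- paperweight: pink bar paperweight on the paper sheet, bystander: 180 x 24 x 15 mm. Origin under its centre.
- water_cup: small blue water cup, bystander: 64 mm across, 50 mm high. Origin under its centre.
Not all that is in view belongs to the job. Leave any yellow look-alike of the pusher alone. There is more than one size of the back; the job needs the smaller.

How it is judged:
On the way, in this order (a step that is already met when the one before it is completed fails the run):
1. the badge back lies flat on the plate in the die, magnet up, released (horizontal distance between back and plate below 0.006 m and z of back in the frame of plate between -0.0015 and 0.0015 m and angle between back's own z axis and vertical below 0.06 rad and contact force between the fingers and back below 0.05 N and linear speed of back below 0.02 m/s), for 0.2 s.
2. the pusher presses the back down, the plate is bottomed out (at least 7.3 of 8 mm) and level within 2 degrees, with 15 to 25 N, for 0.8 s (value of joint stage above 0.0073 m and angle between plate's own z axis and vertical below 0.035 rad and contact force between pusher and back above 15 N), for 0.8 s.
At the end, for the whole second after the job is handed in: The badge back lies flat (within 3.4 degrees) on the plate, within 4 mm of its centre, the plate sprung back up; the pusher stands upright (within 3 degrees) and released on the floor of its rubber dish, within 12 mm of its centre; both at rest (horizontal distance between back and plate below 0.004 m and z of back in the frame of plate between -0.0015 and 0.0015 m and angle between back's own z axis and vertical below 0.06 rad and value of joint stage below 0.0015 m and horizontal distance between pusher and dish below 0.012 m and angle between pusher's own z axis and vertical below 0.05 rad and z of pusher in the frame of dish below 0.005 m and linear speed of each of pusher, back below 0.01 m/s); the robot touches nothing.
It fails at once if the pusher presses on the badge back with more than 25 N (contact force between pusher and back above 25 N).
It fails at once if the plate is driven down crooked: rocked by more than 3.7 degrees while more than half way down (value of joint stage above 0.004 m and angle between plate's own z axis and vertical above 0.065 rad).
It fails at once if the badge back is dropped from more than about a centimetre (linear speed of back above 0.45 m/s and contact force between the fingers and back below 0.05 N).
It fails at once if the pusher is dropped from more than about a centimetre (linear speed of pusher above 0.45 m/s and contact force between the fingers and pusher below 0.05 N).
It fails at once if another thing on the table is shifted by more than 25 mm (distance of any of badge_a, badge_b, ink_bottle, ink_tray, brush_pen, paperweight, water_cup from where it was at the start of the episode above 0.025 m).
It also fails if it takes over 64 s, if anything falls off the work surface, if the arm or the gripper's body presses on something with over 40 N, if the wrist force passes 120 N, or if a joint passes its speed limit or range.

## Working session

There is one attempt and no reset: what is moved stays moved. The work goes in short steps, Python scripts to look and compute and a shell command to move; the robot and the scene stay as the last step left them, time stands still between calls to the robot, and variables do not carry over. Pictures are saved under pics/ and viewed, about 8 in all and at most 12, crops included, and the job is handed in when it is done.

```bash
ls; mkdir -p pics; python3 - <<'E'
from station import r
import cv2,numpy as np
s=r.state();print(s['time'],s['position'],s['eef_rot'],s['force'],s['gripper_width'])
ims=[]
for c in("top","side"):
    im=r.capture(c);ims.append(im);m=r.camera_model(c);print(c,m['fx'],np.round(np.linalg.inv(m['camera_from_world']),3).tolist())
    for t in("die","plate","back","pusher","dish","tray"):
        for d in r.regions_of(c,t)[:4]:
            print(c,t,round(d['confidence'],2),np.round(d['rect'],1).tolist())
im=np.hstack(ims)
cv2.imwrite('pics/top.png',cv2.resize(ims[0][...,::-1],(800,600)));cv2.imwrite('pics/side.png',cv2.resize(ims[1][...,::-1],(800,600)))
E
```

```text
pics
0.0 [ 0.25872704 -0.59571965  0.23820275] [-9.31357643e-04  9.79075272e-01  2.03496140e-01 -2.55617715e-04] [ 0.82412321 -0.61833031  0.66124364] 0.9974237812678648
top 365.90385187025106 [[0.011, -0.991, 0.135, 0.492], [-1.0, -0.015, -0.026, 0.087], [0.028, -0.135, -0.99, 1.035], [0.0, 0.0, 0.0, 1.0]]
top die 0.74 [291.4, 201.2, 47.2, 57.3]
top plate 0.75 [290.4, 202.2, 52.1, 52.4]
top plate 0.55 [292.1, 198.2, 21.1, 21.1]
top back 0.85 [373.1, 241.1, 18.7, 20.3]
top back 0.69 [331.2, 256.2, 21.5, 25.5]
top back 0.31 [291.4, 199.4, 25.4, 19.6]
top pusher 0.54 [186.4, 224.3, 17.7, 21.4]
top pusher 0.53 [170.2, 261.6, 24.4, 19.3]
top dish 0.59 [185.9, 222.4, 32.4, 25.9]
top tray 0.82 [378.2, 238.4, 37.0, 58.8]
top tray 0.33 [292.9, 197.8, 23.5, 20.0]
side 416.22928169240987 [[-0.897, -0.333, 0.29, 0.223], [-0.441, 0.673, -0.594, 0.903], [0.003, -0.661, -0.751, 1.069], [0.0, 0.0, 0.0, 1.0]]
side die 0.95 [282.8, 176.4, 46.9, 31.6]
side plate 0.51 [280.9, 167.9, 17.9, 13.2]
side back 0.76 [331.0, 168.6, 19.0, 10.9]
side back 0.5 [287.5, 104.5, 15.3, 37.1]
side back 0.23 [197.6, 241.2, 21.3, 24.3]
side pusher 0.75 [289.8, 261.8, 16.1, 29.0]
side dish 0.84 [261.0, 249.2, 29.6, 22.7]
side tray 0.94 [329.2, 143.3, 42.9, 32.6]
```

View pics/top.png

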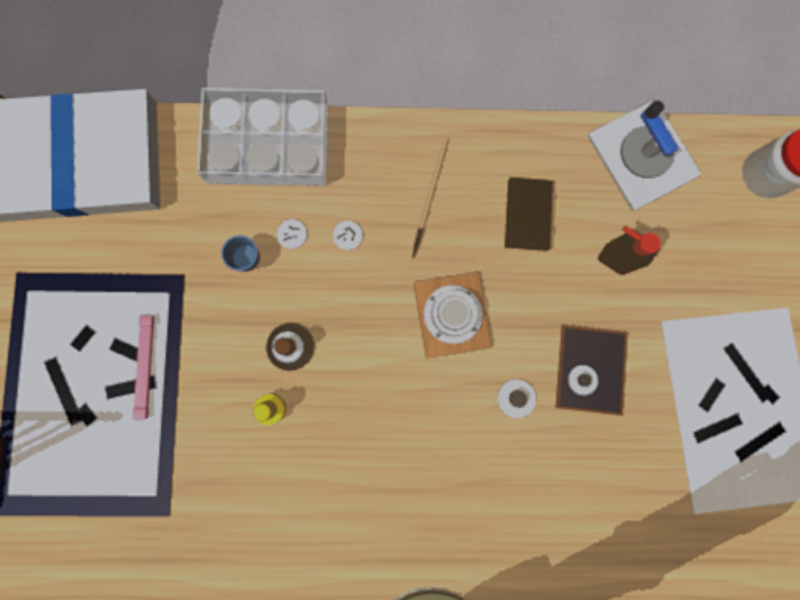

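View pics/side.png

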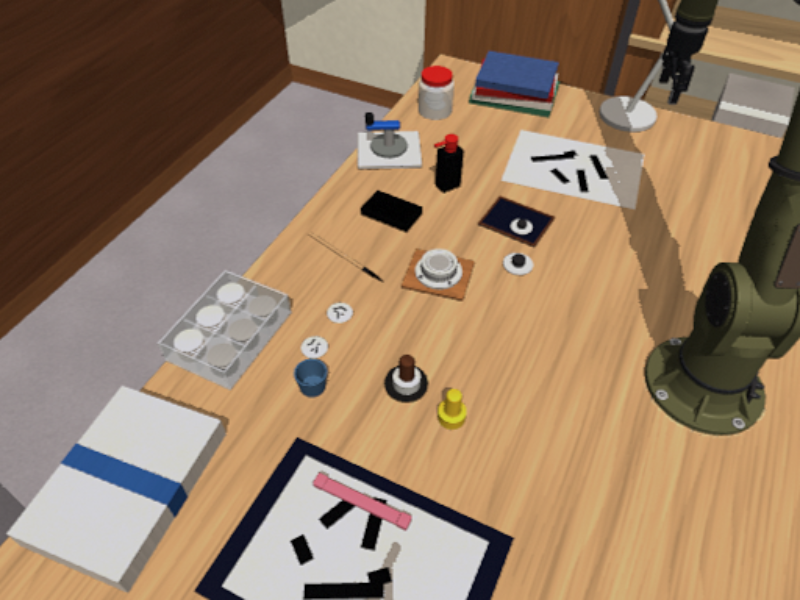

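Top view (800-px scale): back candidates are the tray one at (583,380), which is smaller, and a larger one on the table at (517,398). Pusher candidates are the dark-handled one in the dish at (290,346) and the yellow look-alike at (267,408). I choose the tray back and the dish pusher. The die is at (453,314). Next I localise them.

```bash
cat > h.py <<'E'
from station import r
import cv2,numpy as np
from scipy.spatial.transform import Rotation as Ro
def pose():
    s=r.state();q=np.array(s['eef_rot']);return np.array(s['position']),Ro.from_quat(q[[1,2,3,0]])
def ray(m,uv,z):
    T=np.linalg.inv(m['camera_from_world']);d=T[:3,:3]@[(uv[0]-m['cx'])/m['fx'],(uv[1]-m['cy'])/m['fy'],1]
    o=T[:3,3];return o+d*(z-o[2])/d[2]
def proj(m,p):
    c=(m['camera_from_world']@np.r_[p,1])[:3];return np.array([m['fx']*c[0]/c[2]+m['cx'],m['fy']*c[1]/c[2]+m['cy']])
def delta(target,yaw=None):
    """shift mm + rotvec in tool axes to reach TCP target, tool down, tool x at yaw"""
    p,R=pose();
    if yaw is None: x=R.apply([1,0,0]);yaw=np.arctan2(x[1],x[0])
    Rt=Ro.from_euler('z',yaw)*Ro.from_euler('x',np.pi)
    print('pos',np.round(p*1e3,1),'shift',np.round(R.inv().apply(np.array(target)-p)*1e3,1),'turn',np.round((R.inv()*Rt).as_rotvec(),4))
E
python3 - <<'E'
from h import *
m=r.camera_model("top")
for n,uv,z in(("back",(373.2,241.3),.007),("bigback",(331.2,255),.004),("die rim",(290.4,201.5),.05),("dish",(185.9,222),.005),("yellow",(171,261),.02),("tray",(378.2,238.4),.005),("cup",(154,163),.05),("bottle",(405,160),.1)):
    print(n,np.round(ray(m,uv,z),3))
x,R=pose();print(R.as_matrix().round(3))
w=r.camera_model("wrist");T=np.linalg.inv(w['camera_from_world']);print(w['fx'],'cam in tool',R.inv().apply(T[:3,3]-x).round(4));print((R.as_matrix().T@T[:3,:3]).round(3))
import math
print(math.atan2(*R.as_matrix()[[1,0],0]))
E
```

```text
back [ 0.472 -0.273  0.007]
bigback [ 0.433 -0.155  0.004]
die rim [ 0.577 -0.035  0.05 ]
dish [0.519 0.252 0.005]
yellow [0.413 0.286 0.02 ]
tray [ 0.48  -0.288  0.005]
cup [0.676 0.337 0.05 ]
bottle [ 0.686 -0.332  0.1  ]
[[ 0.917  0.399 -0.   ]
 [ 0.399 -0.917 -0.   ]
 [-0.     0.    -1.   ]]
265.80012460913053 cam in tool [ 0.0717 -0.0007 -0.1346]
[[-0.001 -0.958 -0.286]
 [ 1.    -0.001 -0.   ]
 [-0.    -0.286  0.958]]
0.4099151340351041
```

```bash
python3 -m inch '[60,-40,20,0,0,0, 120,-79,43,0,0,0, 180,-118,66,0,0,0, 240,-157,88,0,0,0, 290,-190,106,0,0,0, 324,-211,118,0,0,0, 324,-211,118,0,0,0, 324,-211,118,0,0,0]' 0.5
cat > look.py <<'E'
import sys
from h import *
# look.py name thing:z ...   wrist picture, boundary-based circle centre of each region, in world
m=r.camera_model("wrist");im=r.capture("wrist")
if sys.argv[1]!='-':cv2.imwrite(f'pics/{sys.argv[1]}.png',cv2.resize(im[...,::-1],None,fx=1.5,fy=1.5))
for a in sys.argv[2:]:
    t,z=a.split(':')
    for d in r.regions_of("wrist",t)[:3]:
        k=d['pixels'].astype(np.uint8);c=max(cv2.findContours(k,0,1)[0],key=len)[:,0]
        P=np.array([ray(m,u,float(z)) for u in c.astype(float)])[:,:2]*1e3
        if len(P)<6: continue
        (x,y),q=cv2.minEnclosingCircle(P.astype(np.float32));A=np.c_[P,np.ones(len(P))]
        f=np.linalg.lstsq(A,(P**2).sum(1),rcond=None)[0];fx,fy=f[:2]/2;fr=np.sqrt(f[2]+fx**2+fy**2)
        print(t,round(d['confidence'],2),np.round(d['rect'],0),'enc',np.round([x,y,2*q],1),'fit',np.round([fx,fy,2*fr],1))
print(np.round(pose()[0]*1e3,1))
E
python3 look.py w1 back:.007 tray:.0065
```

```text
time: 1.7
position: [0.4732, -0.2706, 0.1208]
eef_rot: [-0.001, 0.979, 0.206, -0.0]
force: [-0.5, -0.5, 0.4]
gripper_width: 0.498
back 0.87 [249. 197.  47.  50.] enc [ 466.7 -270.3   53.3] fit [ 466.7 -270.1   51.8]
back 0.67 [126. 178.  73.  63.] enc [ 434.3 -152.3   69.4] fit [ 434.6 -152.2   67.3]
tray 0.93 [278. 179. 178. 192.] enc [ 484.4 -288.   189.8] fit [ 486.  -286.2  152.5]
[ 471.4 -275.4  121.7]
```

View pics/w1.png

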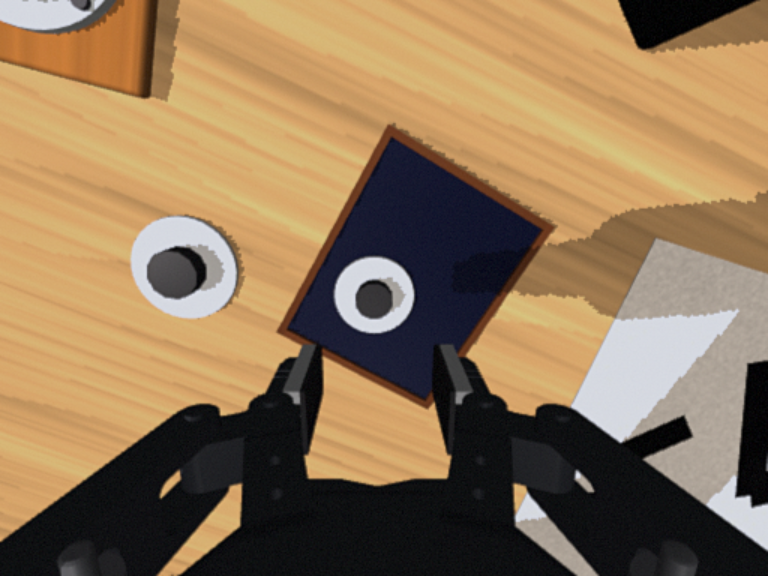

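The wrist view shows the 52 mm back in the tray at view px (373,295). The 67–69 mm one at (185,267) is the larger wrong size, so the choice is confirmed. I repeat the measurement now that the arm is settled.

```bash
python3 look.py - back:.007; python3 - <<'E'
from h import *
im=r.capture("wrist");m=r.camera_model("wrist")
g=im.max(2)
k=(g[165:235,220:285]<75).astype(np.uint8)&(im[165:235,220:285].ptp(2) if 0 else np.ptp(im[165:235,220:285],axis=2)<12).astype(np.uint8)
n,l,s,c=cv2.connectedComponentsWithStats(k)
for i in range(1,n):
    if s[i,4]>60: print(s[i],c[i]+[220,165],ray(m,c[i]+[220,165],.019).round(4))
delta([.4667,-.2702,.017])
E
```

```text
back 0.9 [246. 192.  49.  47.] enc [ 466.2 -270.4   53.2] fit [ 466.6 -270.3   50.8]
back 0.79 [122. 173.  71.  66.] enc [ 433.6 -152.4   69.7] fit [ 434.4 -152.1   67.2]
[ 471.3 -275.6  121.8]
[ 13  18  24  25 482] [244.69087137 194.9439834 ] [ 0.4681 -0.2693  0.019 ]
pos [ 471.4 -275.4  121.8] shift [ -2.3  -6.8 104.8] turn [0.0011 0.     0.    ]
```

```bash
python3 -m inch '[-1,-6,30,0,0,0, -2,-6,60,0,0,0, -2,-6,80,0,0,0, -2,-6,95,0,0,0, -2,-6,101,0,0,0, -2,-6,104,0,0,0, -2,-6,104,0,0,0]' 0.5
python3 -m inch '[0,0,0,0,0,0, 0,0,0,0,0,0, 0,0,0,0,0,0, 0,0,0,0,0,0, 0,0,0,0,0,0]' 0; python3 look.py w2 back:.007
```

```text
time: 2.88
position: [0.4676, -0.271, 0.0182]
eef_rot: [0.001, 0.979, 0.202, 0.0]
force: [0.3, -0.3, 0.3]
gripper_width: 0.499
time: 3.5
position: [0.4682, -0.2713, 0.0192]
eef_rot: [0.001, 0.979, 0.202, 0.001]
force: [-1.7, 0.3, 6.3]
gripper_width: 0.242
back 0.96 [ 54. 209. 102. 106.] enc [ 435.4 -152.5   69.9] fit [ 435.7 -154.9   65. ]
back 0.64 [251. 236.  79.  78.] enc [ 467.5 -271.1   52.2] fit [ 468.8 -270.1   43.4]
[ 468.1 -271.3   19.2]
```

View pics/w2.png

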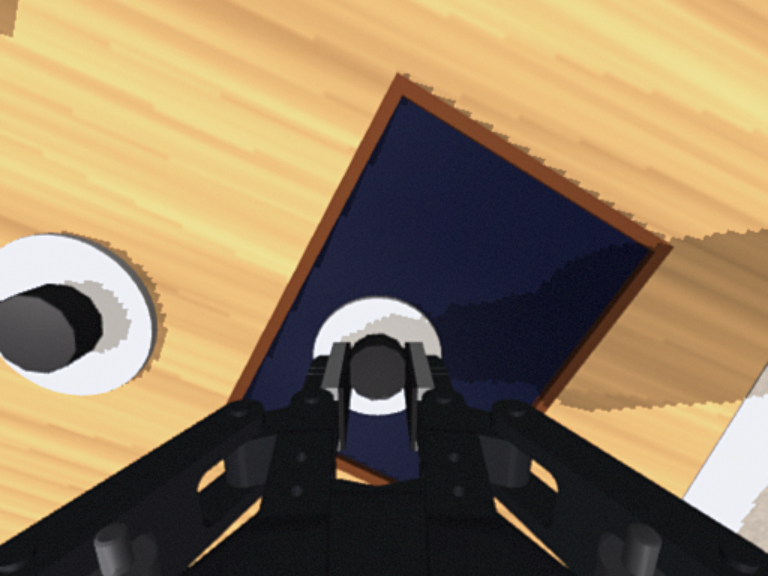

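The magnet sits between the pads at view (377,368). I lift it and carry it to a viewing spot beside the die.

```bash
python3 -m inch '[0,0,-10,0,0,0, 0,0,-35,0,0,0, 0,0,-75,0,0,0, 20,-35,-110,0,0,0, 45,-85,-115,0,0,0, 70,-130,-115,0,0,0, 90,-165,-115,0,0,0, 94,-173,-115,0,0,0]' 0
python3 -m inch '[0,0,0,0,0,0, 0,0,0,0,0,0]' 0; python3 look.py w3 die:.05 plate:.047 back:.11
```

```text
time: 4.6
position: [0.4861, -0.0716, 0.1344]
eef_rot: [0.001, 0.979, 0.205, 0.001]
force: [-0.6, -0.4, -0.1]
gripper_width: 0.238
time: 4.85
position: [0.486, -0.0729, 0.1345]
eef_rot: [0.002, 0.979, 0.204, 0.001]
force: [0.5, -1.0, -1.1]
gripper_width: 0.238
die 0.78 [263.  86. 168. 171.] enc [576.4 -36.  153.7] fit [573.9 -39.1 122.5]
plate 0.64 [258.  72.  75.  79.] enc [580.7 -35.3  56.9] fit [580.4 -35.1  55.2]
back 0.86 [250. 237.  81.  78.] enc [479.8 -75.   57.4] fit [481.1 -74.4  47.6]
back 0.81 [312. 247.  32.  41.] enc [ 487.1 -112.7   37.6] fit [ 488.3 -113.6   27. ]
[486.  -72.7 134.3]
```

View pics/w3.png

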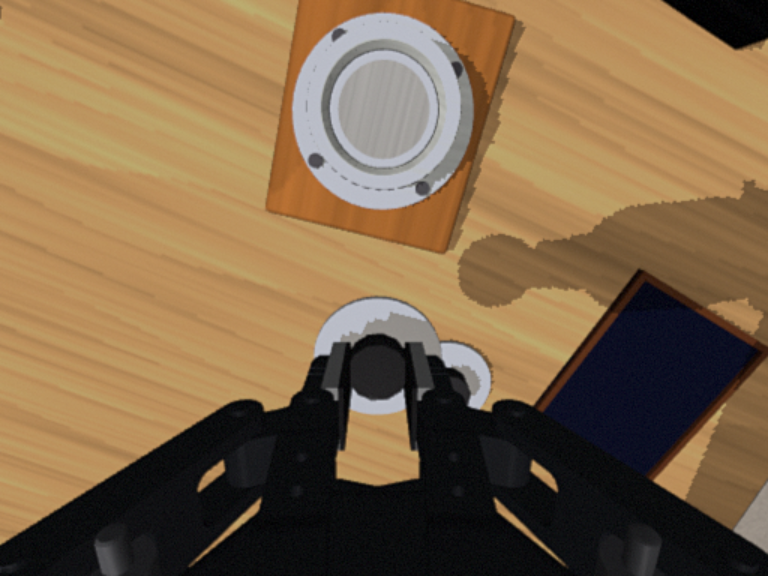

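```bash
python3 - <<'E'
from h import *
m=r.camera_model("wrist");im=r.capture("wrist")
p,R=pose();print(p)
for n,uv,z in(('disc',(251.7,237),.122),('magnet',(251.3,244.5),.134),('plate',(255.7,72),.047)):
    P=ray(m,uv,z);print(n,P.round(4),'in tool',R.inv().apply(P-p).round(4))
big=cv2.resize(im[...,::-1],None,fx=3,fy=3,interpolation=cv2.INTER_CUBIC)
a=np.linspace(0,2*np.pi,90)
P0=ray(m,(251.7,237),.122)
for c,z,rad,col in((( .580,-.035),.05,.039,(0,0,255)),((.580,-.035),.05,.0315,(0,255,0)),((.580,-.035),.047,.0275,(255,0,0)),(P0[:2],.122,.026,(0,0,255))):
    q=np.array([(proj(m,[c[0]+rad*np.cos(t),c[1]+rad*np.sin(t),z])+.5)*3 for t in a]).astype(np.int32)
    cv2.polylines(big,[q],True,col,1)
cv2.imwrite('pics/o1.png',big[0:600+260,430:1100][:600]);cv2.imwrite('pics/o1.png',np.hstack([big[0:440,540:980],big[560:1000-0,590:950]]))
E
```

```text
[ 0.48598665 -0.0725053   0.13434938]
disc [ 0.4861 -0.0721  0.122 ] in tool [ 0.0002 -0.0004  0.0123]
magnet [ 0.487  -0.0714  0.134 ] in tool [ 0.0014 -0.0006  0.0004]
plate [ 0.5814 -0.0344  0.047 ] in tool [0.1026 0.0029 0.0876]
```

View pics/o1.png

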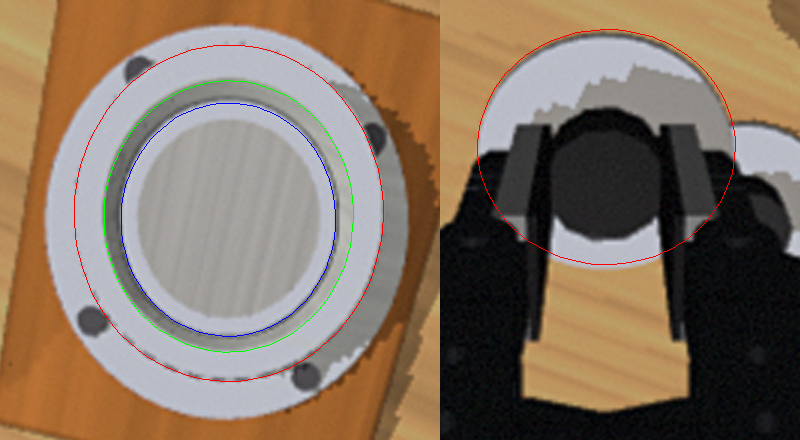

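```bash
python3 -c "
from h import *
delta([.5797,-.0355,.080])"
```

```text
pos [486.  -72.5 134.3] shift [100.6   3.3  54.5] turn [ 0.003  -0.0019 -0.    ]
```

```bash
python3 -m inch '[35,1,0,0,0,0, 70,2,0,0.003,-0.002,0, 95,3,15,0.003,-0.002,0, 100.6,3.3,40,0.003,-0.002,0, 100.6,3.3,54,0.003,-0.002,0, 100.6,3.3,54,0.003,-0.002,0, 100.6,3.3,54,0.003,-0.002,0]' 0
python3 -c "
from h import *
delta([.5797,-.0355,.066])"
```

```text
time: 5.98
position: [0.58, -0.0359, 0.0814]
eef_rot: [0.0, 0.979, 0.204, 0.0]
force: [0.1, 0.3, -0.5]
gripper_width: 0.239
pos [580.  -35.9  81.4] shift [-0.1 -0.5 15.4] turn [ 0.0008 -0.0008 -0.    ]
```

```bash
python3 -m inch '[0,-0.5,5,0,0,0, 0,-0.5,10,0,0,0, 0,-0.5,13,0,0,0, 0,-0.5,15,0,0,0, 0,-0.5,15,0,0,0]' 0
python3 -m inch '[0,0,1,0,0,0, 0,0,1,0,0,0]' 0
```

```text
time: 6.6
position: [0.5797, -0.0354, 0.0662]
eef_rot: [0.0, 0.979, 0.204, 0.0]
force: [0.3, -0.2, -1.4]
gripper_width: 0.24
time: 6.85
position: [0.5796, -0.0354, 0.0651]
eef_rot: [0.0, 0.979, 0.204, 0.0]
force: [0.3, -0.2, -0.5]
gripper_width: 0.242
```

```bash
for i in 1 ; do python3 -m inch '[0,0,1,0,0,0, 0,0,1,0,0,0]' 0; python3 -m inch '[0,0,1,0,0,0, 0,0,1,0,0,0]' 0; python3 -m inch '[0,0,0.7,0,0,0, 0,0,0.7,0,0,0]' 0; done
```

```text
time: 7.1
position: [0.5796, -0.0354, 0.0641]
eef_rot: [0.0, 0.979, 0.204, 0.0]
force: [0.1, -0.3, -0.7]
gripper_width: 0.241
time: 7.35
position: [0.5796, -0.0354, 0.063]
eef_rot: [0.0, 0.979, 0.204, 0.0]
force: [-0.3, -0.4, -0.3]
gripper_width: 0.239
time: 7.6
position: [0.5797, -0.0354, 0.0627]
eef_rot: [0.0, 0.979, 0.204, 0.0]
force: [-0.9, 0.4, 3.2]
gripper_width: 0.239
```

```bash
python3 -m inch '[0,0,0,0,0,0, 0,0,0,0,0,0, 0,0,0,0,0,0]' 0.45
python3 -m inch '[0,0,-3,0,0,0, 0,0,-10,0,0,0, 0,0,-30,0,0,0, -20,0,-55,0,0,0, -45,0,-60,0,0,0, -45,0,-60,0,0,0, -45,0,-60,0,0,0]' 0.5
python3 look.py w4 back:.0506 die:.05
```

```text
time: 7.98
position: [0.5796, -0.0354, 0.0625]
eef_rot: [0.0, 0.979, 0.204, 0.0]
force: [-0.4, 0.2, -1.2]
gripper_width: 0.449
time: 8.85
position: [0.5392, -0.0531, 0.1234]
eef_rot: [0.0, 0.979, 0.204, 0.001]
force: [0.4, 0.0, -0.5]
gripper_width: 0.496
back 0.97 [283. 299.  34.  38.] enc [ 465.1 -116.2   46.8] fit [ 464.1 -116.    38.2]
back 0.6 [253. 151.  63.  68.] enc [577.7 -35.1  53.1] fit [578.3 -35.3  51.1]
die 0.95 [260. 136. 164. 181.] enc [584.1 -33.  153.4] fit [584.5 -33.1 125.8]
[538.9 -52.7 122.4]
```

View pics/w4.png

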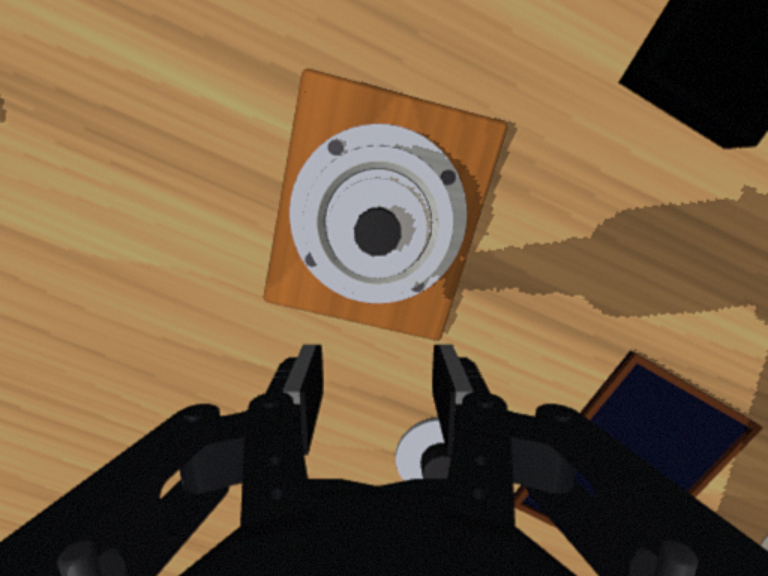

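The back sits concentric in the bore: disc centre at view (379,226), bore at (378,224). Now the pusher.

```bash
python3 -m inch '[5,-25,-38,0,0,0, 15,-75,-38,0,0,0, 25,-130,-38,0,0,0, 35,-185,-38,0,0,0, 44,-240,-38,0,0,0, 51,-278,-38,0,0,0, 53,-288,-38,0,0,0, 53,-288,-38,0,0,0]' 0.75
python3 -m inch '[0,0,0,0,0,0, 0,0,0,0,0,0]'; python3 look.py w5 pusher:.08 dish:.007
```

```text
time: 10.0
position: [0.4724, 0.2327, 0.1602]
eef_rot: [-0.0, 0.979, 0.205, -0.0]
force: [0.1, -0.1, -0.1]
gripper_width: 0.747
time: 10.25
position: [0.473, 0.2311, 0.16]
eef_rot: [0.0, 0.979, 0.203, -0.0]
force: [1.1, -0.7, 0.4]
gripper_width: 0.751
pusher 0.71 [247. 134.  52.  56.] enc [522.6 256.8  43.1] fit [522.8 256.6  41.8]
pusher 0.68 [183. 215.  61.  59.] enc [432.5 280.3  65.5] fit [436.  282.1  49.9]
dish 0.95 [249. 134.  81.  80.] enc [520.5 254.9  85.6] fit [520.5 255.1  83.7]
[472.7 231.9 160.2]
```

View pics/w5.png

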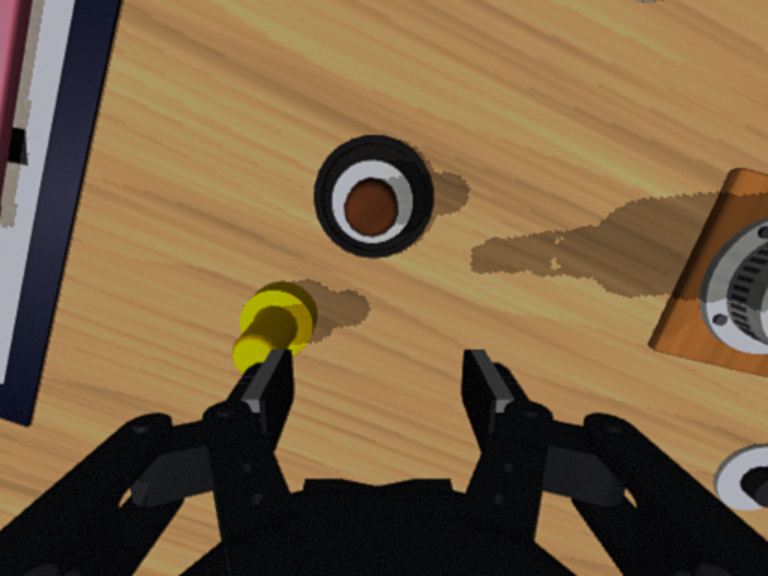

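The dark-handled pusher stands in the dish at view (372,201), and the yellow one is at (275,320).

```bash
python3 - <<'E'
from h import *
m=r.camera_model("wrist")
for uv,z in(((247.3,138),.083),((248,134),.028)): print(ray(m,uv,z).round(4))
delta([.520,.255,.050])
E
```

```text
[0.5205 0.2569 0.083 ]
[0.5197 0.2567 0.028 ]
pos [472.7 231.9 160.2] shift [ 52.6  -2.3 110.2] turn [0.0001 0.0001 0.    ]
```

```bash
python3 -m inch '[25,-2,0,0,0,0, 50,-4,0,0,0,0, 53,-4,25,0,0,0, 53,-4,55,0,0,0, 53,-4,85,0,0,0, 53,-4,102,0,0,0, 53,-4,110,0,0,0, 53,-4,110,0,0,0]' 0.75
python3 -m inch '[0,0,0,0,0,0, 0,0,0,0,0,0, 0,0,0,0,0,0, 0,0,0,0,0,0, 0,0,0,0,0,0]' 0
python3 look.py w6 pusher:.08
python3 -c "
from h import *
delta([.52,.255,.05])"
```

```text
time: 11.4
position: [0.5199, 0.2567, 0.0504]
eef_rot: [-0.0, 0.979, 0.204, 0.0]
force: [-0.2, 0.3, 0.8]
gripper_width: 0.751
time: 12.02
position: [0.5207, 0.2569, 0.0515]
eef_rot: [0.0, 0.979, 0.204, 0.001]
force: [-0.4, -0.0, 5.8]
gripper_width: 0.337
pusher 0.85 [253. 243.  83. 123.] enc [533.5 263.5  59.7] fit [533.8 263.6  45.1]
pusher 0.74 [143. 345.  55.  72.] enc [455.1 290.5  46.5] fit [457.8 297.2  33. ]
[520.7 256.9  51.5]
pos [520.7 256.9  51.5] shift [-1.4  1.5  1.5] turn [ 0.0004 -0.0017 -0.    ]
```

View pics/w6.png

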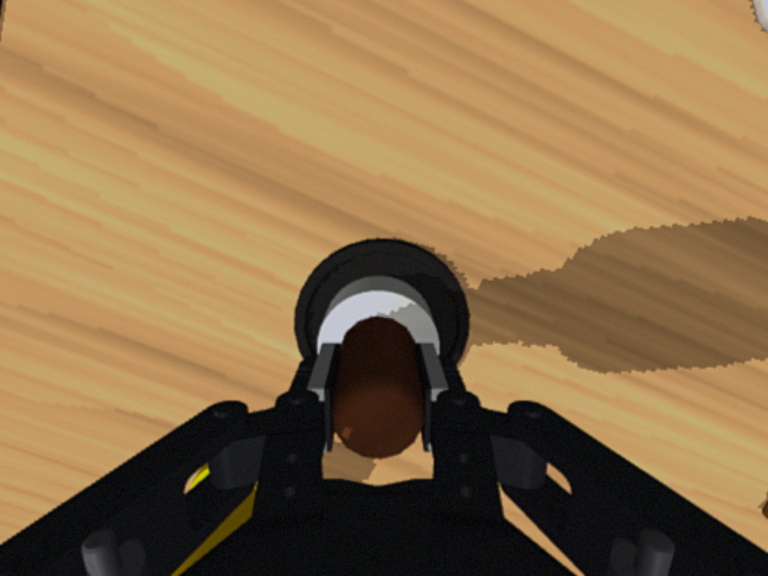

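The pusher is gripped by its handle at view (378,390), upright. I lift it and carry it to above the die.

```bash
python3 -m inch '[0,0,-10,0,0,0, 0,0,-35,0,0,0, 0,0,-70,0,0,0, 0,10,-100,0,0,0, -10,50,-108,0,0,0, -20,100,-108,0,0,0, -31,150,-108,0,0,0, -41,200,-108,0,0,0]' 0
python3 -m inch '[-10,45,0,0,0,0, -18,80,0,0,0,0, -21,92,0,0,0,0, -21,92,0,0,0,0, -21,92,0,0,0,0]' 0
python3 - <<'E'
from h import *
delta([.5801,-.0349,.120])
p,R=pose()
im=r.capture("side");m=r.camera_model("side")
f=p-[0,0,.0485];print(f)
a,b=proj(m,f),proj(m,p);print(a,b)
u,v=a.astype(int)
c=cv2.resize(im[v-75:v+45,u-75:u+75,::-1],None,fx=5,fy=5,interpolation=cv2.INTER_CUBIC);cv2.imwrite('pics/s2.png',c)
E
```

```text
time: 13.12
position: [0.5624, 0.0557, 0.1595]
eef_rot: [0.0, 0.979, 0.204, 0.001]
force: [0.8, 1.3, -2.5]
gripper_width: 0.336
time: 13.75
position: [0.5796, -0.0345, 0.1596]
eef_rot: [-0.001, 0.979, 0.205, 0.001]
force: [0.2, 0.2, -3.2]
gripper_width: 0.339
pos [579.6 -34.5 159.6] shift [ 0.2  0.6 39.6] turn [-0.0009 -0.0018  0.    ]
[ 0.57963974 -0.03448925  0.11107547]
[282.32395873 154.05620399] [283.10373381 143.16664651]
```

View pics/s2.png

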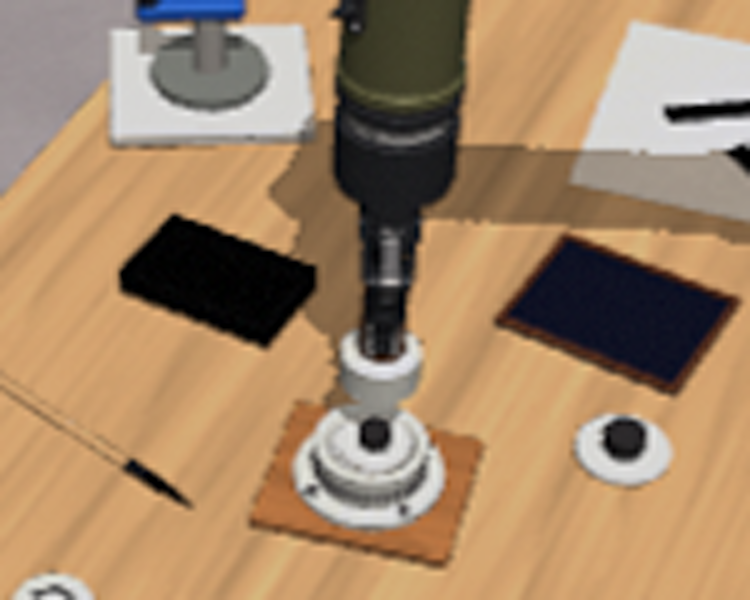

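The pusher hangs upright above the die. I descend to just above the back.

```bash
python3 -m inch '[0.2,0.6,20,0,-0.002,0, 0.2,0.6,35,0,-0.002,0, 0.2,0.6,48,0,-0.002,0, 0.2,0.6,54,0,-0.002,0, 0.2,0.6,56,0,-0.002,0, 0.2,0.6,56,0,-0.002,0, 0.2,0.6,56,0,-0.002,0]' 0
python3 -c "
from h import *
delta([.5801,-.0349,.0990])
for i in range(4):
  print(r.state()['force'].round(2) if hasattr(r.state()['force'],'round') else r.state()['force'], r.state()['wrist_torque']);r.capture('side')"
```

```text
time: 14.68
position: [0.5806, -0.035, 0.1042]
eef_rot: [-0.0, 0.979, 0.206, 0.0]
force: [1.0, -0.5, -2.9]
gripper_width: 0.336
pos [580.6 -35.  104.2] shift [-0.5 -0.3  5.2] turn [ 0.     -0.0007 -0.    ]
[ 0.99 -0.53 -2.91] [-0.01975312 -0.05240639  0.00871858]
[-1.02  0.07 -2.86] [0.00145448 0.01481607 0.00149977]
[ 0.8   0.06 -2.36] [ 0.03712847  0.01845446 -0.00952475]
[ 0.61 -0.11 -2.04] [-0.00718653  0.01626922 -0.01217128]
```

```bash
python3 -m inch '[-0.5,-0.3,1.5,0,0,0, -0.5,-0.3,3,0,0,0, -0.5,-0.3,4,0,0,0, -0.5,-0.3,5,0,0,0, -0.5,-0.3,6,0,0,0, -0.5,-0.3,6,0,0,0]' 0
python3 -m inch '[0,0,1,0,0,0, 0,0,2,0,0,0, 0,0,3,0,0,0, 0,0,3,0,0,0]' 0
python3 -c "
from h import *
s=r.state();print(s['wrist_torque'],s['force']);delta([.58,-.035,.091])"
```

```text
time: 15.62
position: [0.5798, -0.0348, 0.0983]
eef_rot: [-0.0, 0.979, 0.206, 0.0]
force: [-1.7, 0.2, 0.7]
gripper_width: 0.342
time: 16.12
position: [0.5799, -0.0348, 0.0954]
eef_rot: [-0.0, 0.979, 0.206, 0.0]
force: [-1.9, 0.7, 3.3]
gripper_width: 0.342
[0.06504264 0.52590393 0.03468114] [-1.94106095  0.69754921  3.28683117]
pos [579.9 -34.8  95.4] shift [0.  0.2 4.4] turn [ 0.     -0.0004 -0.    ]
```

```bash
python3 -m inch '[-0.6,-0.3,0.5,0,0,0, -0.6,-0.3,1,0,0,0, -0.6,-0.3,1.5,0,0,0, -0.6,-0.3,1.5,0,0,0]' 0
python3 -c "
from h import *
for i in range(3):
  s=r.state();print(np.round(s['wrist_torque'],3),np.round(s['force'],2));r.capture('side')
delta([.58,-.035,.091])"
```

```text
time: 16.62
position: [0.5797, -0.0349, 0.0941]
eef_rot: [0.0, 0.979, 0.206, 0.001]
force: [-0.8, -0.6, 4.3]
gripper_width: 0.338
[-0.032  0.101  0.012] [-0.76 -0.62  4.31]
[-0.005  0.07   0.027] [-0.92 -0.96  4.97]
[-0.072  0.036  0.008] [-1.29 -0.75  4.5 ]
pos [579.6 -34.8  94.1] shift [0.3 0.3 3.1] turn [ 0.0004 -0.0012 -0.    ]
```

```bash
python3 -m inch '[-0.3,-0.1,0.8,0,0,0, -0.3,-0.1,1.6,0,0,0, -0.3,-0.1,2.4,0,0,0, -0.3,-0.1,3,0,0,0, -0.3,-0.1,3,0,0,0]' 0
python3 -c "
from h import *
for i in range(2):
  s=r.state();print(np.round(s['wrist_torque'],3),np.round(s['force'],2));r.capture('side')
delta([.58,-.035,.091])"
```

```text
time: 17.4
position: [0.5798, -0.0348, 0.0918]
eef_rot: [0.0, 0.979, 0.206, 0.001]
force: [-0.5, 0.6, 6.3]
gripper_width: 0.335
[-0.001  0.256  0.014] [-0.53  0.59  6.31]
[-0.012  0.242 -0.036] [-2.23  0.81  7.79]
pos [579.8 -34.8  91.8] shift [0.1 0.3 0.8] turn [ 0.001 -0.002 -0.   ]
```

```bash
python3 -m inch '[-0.6,-0.2,0.7,0,0,0, -0.6,-0.2,1.4,0,0,0, -0.6,-0.2,2,0,0,0, -0.6,-0.2,2,0,0,0]' 0
python3 -c "
from h import *
for i in range(2):
  s=r.state();print(np.round(s['wrist_torque'],3),np.round(s['force'],2));r.capture('side')
delta([.58,-.035,.091])"
```

```text
time: 18.0
position: [0.5798, -0.0347, 0.0909]
eef_rot: [0.001, 0.979, 0.206, 0.002]
force: [-1.8, 0.5, 9.5]
gripper_width: 0.334
[-0.016  0.386 -0.046] [-1.76  0.46  9.47]
[-0.012  0.375 -0.029] [-1.89  0.16  8.96]
pos [579.8 -34.7  90.9] shift [ 0.1  0.3 -0.1] turn [ 0.0017 -0.0032 -0.    ]
```

```bash
python3 -m inch '[-0.5,-0.2,1.2,0,0,0, -0.5,-0.2,1.7,0,0,0, -0.5,-0.2,1.7,0,0,0]' 0
python3 -c "
from h import *
for i in range(2):
  s=r.state();print(np.round(s['wrist_torque'],3),np.round(s['force'],2));r.capture('side')
delta([.58,-.035,.091])"
```

```text
time: 18.48
position: [0.5799, -0.0346, 0.0909]
eef_rot: [0.001, 0.979, 0.206, 0.002]
force: [-3.4, -0.5, 12.5]
gripper_width: 0.338
[-0.003  0.778 -0.018] [-3.44 -0.46 12.46]
[-0.008  0.772  0.046] [-2.45 -0.66 13.11]
pos [579.9 -34.7  90.8] shift [-0.   0.3 -0.2] turn [ 0.0027 -0.0041 -0.    ]
```

```bash
python3 -m inch '[-0.8,-0.3,1.8,0,0,0, -0.8,-0.3,2.1,0,0,0, -0.8,-0.3,2.1,0,0,0]' 0
python3 -c "
from h import *
for i in range(3):
  s=r.state();print(np.round(s['wrist_torque'],3),np.round(s['force'],2));r.capture('side')
delta([.58,-.035,.091])"
```

```text
time: 18.95
position: [0.5799, -0.0346, 0.0908]
eef_rot: [0.001, 0.979, 0.206, 0.003]
force: [-3.0, -0.2, 14.2]
gripper_width: 0.339
[-0.047  0.89  -0.012] [-2.99 -0.21 14.17]
[-0.055  0.889  0.001] [-2.54 -0.15 14.99]
[ 0.029  0.92  -0.037] [-2.94  0.42 15.  ]
pos [579.8 -34.6  90.8] shift [-0.   0.4 -0.2] turn [ 0.004  -0.0054 -0.    ]
```

```bash
python3 -m inch '[-0.8,-0.3,2.3,0,0,0, -0.8,-0.3,2.6,0,0,0, -0.8,-0.3,2.6,0,0,0, -0.8,-0.3,2.6,0,0,0, -0.8,-0.3,2.6,0,0,0, -0.8,-0.3,2.6,0,0,0, -0.8,-0.3,2.6,0,0,0, -0.8,-0.3,2.6,0,0,0]' 0
python3 -c "
from h import *
for i in range(8):
  s=r.state();print(s['time'],np.round(s['wrist_torque'],3),np.round(s['force'],2));r.capture('side')
delta([.58,-.035,.091])"
```

```text
time: 20.1
position: [0.5799, -0.0346, 0.0907]
eef_rot: [0.002, 0.979, 0.206, 0.004]
force: [-4.5, -0.2, 17.4]
gripper_width: 0.335
20.1 [-0.066  1.128 -0.016] [-4.49 -0.2  17.43]
20.15 [-0.057  1.144  0.021] [-4.59  0.21 17.87]
20.2 [-0.045  1.181  0.057] [-4.55  0.64 16.84]
20.25 [ 0.007  1.15  -0.006] [-4.81  0.9  17.66]
20.3 [-0.037  1.15   0.027] [-4.93 -0.55 18.5 ]
20.35 [ 0.008  1.24  -0.033] [-4.3  -1.56 17.55]
20.4 [-0.088  1.227 -0.002] [-4.34 -0.8  17.17]
20.45 [-0.051  1.153 -0.005] [-4.31  0.57 17.55]
pos [579.8 -34.6  90.7] shift [-0.   0.5 -0.3] turn [ 0.0055 -0.0066 -0.    ]
```

Contact is about 20 N (17.6 N read plus the 2.4 N baseline), held for about 1.3 s on the stop. I do one more short hold with less side load as insurance, then ease off.

```bash
python3 -m inch '[-1.2,-0.5,2.4,0.002,-0.003,0, -1.6,-0.6,2.4,0.004,-0.005,0, -1.6,-0.6,2.4,0.004,-0.005,0, -1.6,-0.6,2.4,0.004,-0.005,0, -1.6,-0.6,2.4,0.004,-0.005,0, -1.6,-0.6,2.4,0.004,-0.005,0, -1.6,-0.6,2.4,0.004,-0.005,0, -1.6,-0.6,2.4,0.004,-0.005,0]' 0
python3 -c "
from h import *
for i in range(4):
  s=r.state();print(s['time'],np.round(s['wrist_torque'],3),np.round(s['force'],2));r.capture('side')
delta([.58,-.035,.091])"
```

```text
time: 21.5
position: [0.5798, -0.0347, 0.0908]
eef_rot: [0.001, 0.979, 0.206, 0.003]
force: [-1.7, -0.5, 15.4]
gripper_width: 0.339
21.5 [-0.048  0.596  0.007] [-1.71 -0.54 15.45]
21.55 [0.004 0.646 0.053] [-1.8   0.58 15.09]
21.6 [-0.04   0.548  0.046] [-2.31 -0.48 15.39]
21.65 [-0.062  0.588 -0.038] [-2.24  0.71 13.66]
pos [579.8 -34.7  90.8] shift [ 0.1  0.4 -0.2] turn [ 0.0037 -0.0045 -0.    ]
```

```bash
python3 -m inch '[0,0,0,0,0,0, 0,0,-1.5,0.003,-0.004,0, 0,0,-3,0.003,-0.004,0, 0,0,-4.5,0.003,-0.004,0, 0,0,-6,0.003,-0.004,0, 0,0,-8,0.003,-0.004,0, 0,0,-10,0.003,-0.004,0, 0,0,-14,0.003,-0.004,0]' 0
python3 -m inch '[0,0,-20,0,0,0, 0,0,-40,0,0,0, 0,0,-55,0,0,0, 0,0,-55,0,0,0]' 0
python3 -c "
from h import *
delta([.5200,.2555,.160])"
```

```text
time: 22.7
position: [0.5786, -0.0344, 0.1038]
eef_rot: [-0.0, 0.979, 0.206, -0.001]
force: [-0.3, 0.6, -1.3]
gripper_width: 0.337
time: 23.2
position: [0.58, -0.0344, 0.161]
eef_rot: [0.0, 0.979, 0.206, 0.001]
force: [1.0, -0.3, -2.4]
gripper_width: 0.337
pos [580.  -34.4 161. ] shift [  61.8 -289.5    0.8] turn [ 0.0012 -0.0017 -0.    ]
```

```bash
python3 -m inch '[10,-45,0,0,0,0, 20,-95,0,0,0,0, 31,-145,0,0,0,0, 42,-195,0,0,0,0, 52,-240,0,0,0,0, 59,-275,0,0,0,0, 62,-290,0,0,0,0, 62,-290,0,0,0,0]' 0
python3 -m inch '[0,0,0,0,0,0]' 0
python3 -c "
from h import *
delta([.5206,.2559,.0540])"
```

```text
time: 24.2
position: [0.5195, 0.2563, 0.1604]
eef_rot: [0.001, 0.978, 0.206, 0.001]
force: [0.8, -0.5, -2.2]
gripper_width: 0.335
time: 24.32
position: [0.5205, 0.2539, 0.1601]
eef_rot: [0.001, 0.979, 0.205, 0.0]
force: [0.9, -1.1, -2.4]
gripper_width: 0.335
pos [520.5 253.9 160.1] shift [  0.9  -2.1 106. ] turn [ 0.0028 -0.0001 -0.    ]
```

```bash
python3 -m inch '[0.7,-1.5,30,0.003,0,0, 0.7,-1.5,60,0.003,0,0, 0.7,-1.5,85,0.003,0,0, 0.7,-1.5,98,0.003,0,0, 0.7,-1.5,103,0.003,0,0, 0.7,-1.5,105,0.003,0,0, 0.7,-1.5,105,0.003,0,0]' 0
python3 -m inch '[0,0,1,0,0,0, 0,0,2,0,0,0, 0,0,2,0,0,0]' 0
python3 -c "
from h import *
delta([.5206,.2559,.0515])"
```

```text
time: 25.2
position: [0.5212, 0.2554, 0.0558]
eef_rot: [-0.0, 0.979, 0.205, 0.001]
force: [-0.5, -0.4, -2.1]
gripper_width: 0.339
time: 25.58
position: [0.5212, 0.2554, 0.0539]
eef_rot: [-0.0, 0.979, 0.205, 0.001]
force: [0.0, 0.3, -2.4]
gripper_width: 0.334
pos [521.2 255.4  53.9] shift [-0.3 -0.6  2.4] turn [ 0.     -0.0014 -0.    ]
```

```bash
python3 -m inch '[0,0,1,0,0,0, 0,0,2,0,-0.001,0, 0,0,2,0,-0.001,0]' 0
python3 -m inch '[0,0,0.8,0,0,0, 0,0,0.8,0,0,0]' 0
```

```text
time: 25.95
position: [0.5211, 0.2554, 0.0517]
eef_rot: [-0.0, 0.979, 0.205, 0.0]
force: [-0.5, 0.2, -2.3]
gripper_width: 0.335
time: 26.2
position: [0.5213, 0.2555, 0.0515]
eef_rot: [0.0, 0.979, 0.205, 0.0]
force: [-1.7, -1.1, 3.4]
gripper_width: 0.338
```

```bash
python3 -m inch '[0,0,0,0,0,0, 0,0,0,0,0,0, 0,0,0,0,0,0, 0,0,0,0,0,0]' 0.75
python3 -m inch '[0,0,-15,0,0,0, 0,0,-45,0,0,0, 0,0,-80,0,0,0, -20,0,-105,0,0,0, -45,0,-110,0,0,0, -50,0,-110,0,0,0, -50,0,-110,0,0,0, -50,0,-110,0,0,0]'
python3 -m inch '[0,0,0,0,0,0, 0,0,0,0,0,0]'
python3 look.py w7 pusher:.08 dish:.007; python3 - <<'E'
from h import *
im=cv2.imread('pics/w7.png')
s=r.capture("side")[...,::-1];c=cv2.resize(s[120:280,190:350],None,fx=3.4,fy=3.4,interpolation=cv2.INTER_CUBIC)
cv2.imwrite('pics/fin.png',np.hstack([im[60:604,230:486],c]) if im.shape[0]>=604 else c)
h=c.shape[0];w=im[:h,200:456];w=cv2.copyMakeBorder(w,0,h-w.shape[0],0,0,0) 
cv2.imwrite('pics/fin.png',np.hstack([w,c]))
for t in("back","pusher"):
  for d in r.regions_of("side",t)[:3]: print(t,d['confidence'],d['rect'])
r.capture("top");m=r.camera_model("top")
for t,z in(("badge_a",.005),("water_cup",.05),("back",.05)):
  for d in r.regions_of("top",t)[:3]: print(t,round(d['confidence'],2),ray(m,d['rect'][:2],z).round(3))
E
```

```text
time: 26.7
position: [0.5213, 0.2555, 0.0514]
eef_rot: [0.0, 0.979, 0.205, 0.0]
force: [0.7, 0.2, 0.1]
gripper_width: 0.747
time: 27.7
position: [0.4759, 0.2356, 0.1612]
eef_rot: [-0.0, 0.979, 0.205, 0.0]
force: [0.7, 0.1, -0.9]
gripper_width: 0.748
time: 27.95
position: [0.476, 0.2358, 0.1609]
eef_rot: [-0.0, 0.979, 0.205, -0.0]
force: [0.9, -0.2, -0.5]
gripper_width: 0.75
pusher 0.77 [253. 140.  58.  52.] enc [524.  256.8  43.7] fit [523.8 256.7  42.2]
pusher 0.67 [187. 217.  58.  55.] enc [434.  283.7  63.7] fit [437.5 283.4  47. ]
dish 0.81 [253. 137.  74.  80.] enc [520.4 255.1  85.2] fit [520.4 255.2  83.4]
[475.9 235.7 161.1]
back 0.6 [331.9, 167.2, 18.9, 9.3]
pusher 0.84 [262.6, 238.9, 19.2, 27.1]
pusher 0.84 [291.2, 261.1, 19.0, 26.6]
badge_a 0.7 [0.723 0.153 0.005]
badge_a 0.54 [0.72  0.253 0.005]
water_cup 0.72 [ 0.761 -0.17   0.05 ]
water_cup 0.59 [0.683 0.332 0.05 ]
back 0.8 [ 0.428 -0.143  0.05 ]
back 0.77 [ 0.581 -0.033  0.05 ]
back 0.63 [0.528 0.241 0.05 ]
```

View pics/fin.png

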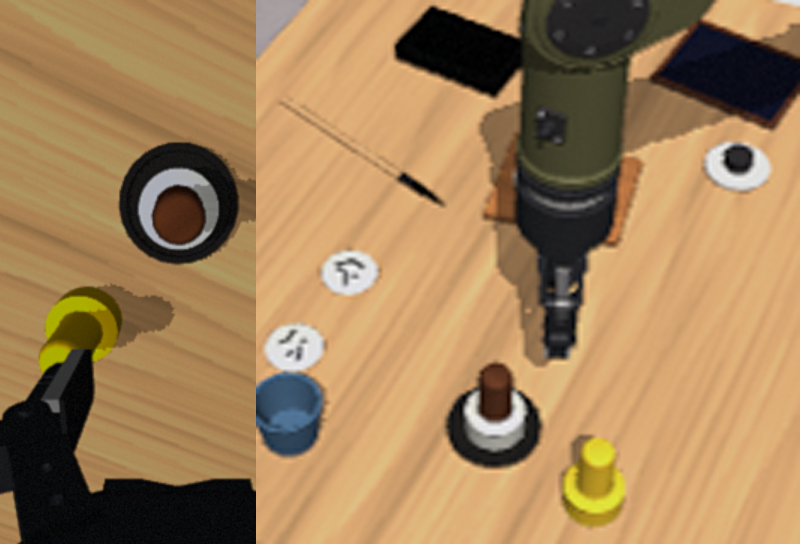

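The pusher stands upright and centred in the dish. One last close look at the back in the die, which would be my 12th picture.

```bash
python3 -m inch '[-10,50,0,0,0,0, -20,100,0,0,0,0, -30,150,0,0,0,0, -40,200,0,0,0,0, -50,250,10,0,0,0, -56,280,30,0,0,0, -57,290,38,0,0,0, -57,290,38,0,0,0]' 0.5
python3 -m inch '[0,0,0,0,0,0, 0,0,0,0,0,0, 0,0,0,0,0,0]'
python3 look.py w8 back:.0506 plate:.0466; python3 - <<'E'
from h import *
m=r.camera_model("wrist");im=r.capture("wrist")
big=cv2.resize(im[...,::-1],None,fx=4,fy=4,interpolation=cv2.INTER_CUBIC);u,v=(proj(m,[.58,-.035,.05])*4).astype(int)
y0=max(0,v-280);cv2.imwrite('pics/d.png',big[y0:y0+560,u-330:u+330])
print(u,v,y0)
E
```

```text
time: 29.45
position: [0.5398, -0.0522, 0.1227]
eef_rot: [-0.001, 0.979, 0.205, -0.0]
force: [0.8, 1.4, -0.4]
gripper_width: 0.502
time: 29.82
position: [0.54, -0.0514, 0.1232]
eef_rot: [-0.001, 0.979, 0.206, 0.0]
force: [-0.1, 0.5, -0.4]
gripper_width: 0.502
back 0.8 [254. 154.  64.  66.] enc [578.1 -35.   52.2] fit [578.2 -35.2  51.1]
back 0.6 [285. 300.  34.  37.] enc [ 465.2 -114.    47.7] fit [ 464.6 -114.9   38.2]
plate 0.61 [255. 132.  68.  40.] enc [586.5 -32.9  53.2] fit [580.1 -34.9  52.7]
plate 0.43 [255. 139.  70.  44.] enc [581.6 -35.3  55.8] fit [580.  -35.2  53.2]
[539.9 -52.  122.9]
1012 607 327
```

View pics/d.png

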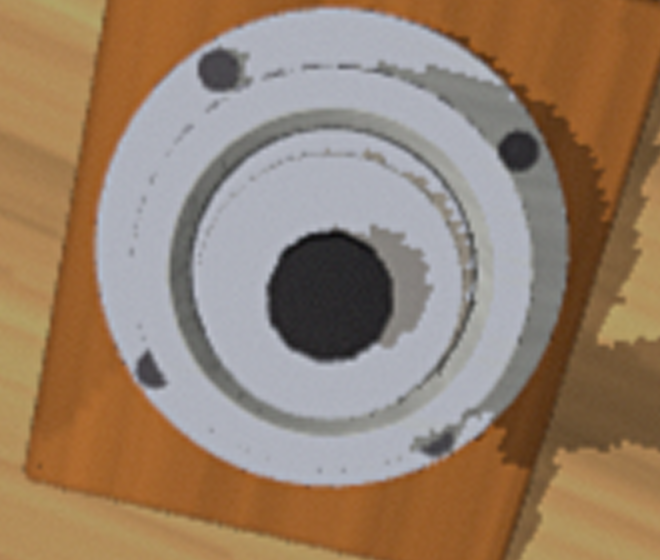

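```bash
python3 -c "
from station import r
print(r.hand_in())"
```

```text
the job is handed in; nothing more can be done
None
```

I handed the job in after about 30 of the 64 s; no verdict is reported. The smaller badge back is in the die, magnet up. I pressed it with the dark-handled pusher and stood the pusher back in its dish.

- **Press:** I pressed onto the firm stop at about 20 N (read 17.6 N plus 2.4 N for the pusher's weight) for about 1.3 s. A second hold at about 17 N followed, with less side load. The highest value I read was about 21 N, sampled only between moves.
- **Level:** I could not see the plate during the press. The tool tilted about 0.5° at most. A side load of up to 4.5 N built up during the 20 N hold and dropped to about 2 N in the second hold.
- **Badge back at the end:** the last close view shows it lying flat, about 2 mm from the plate's centre (limit 4 mm). The measured centres were (578, -35) mm for the back and (580, -35) mm for the plate.
- **Pusher at the end:** it stands upright and released in the dish. The cameras put it about 2 to 4 mm off centre (limit 12 mm).
- **Bystanders:** both badges, the water cup, brush and yellow look-alike looked undisturbed. I did not measure how far any of them had moved. The top-camera network also reported a "water cup" at (0.76, -0.17), which I take for a misdetection since the real cup was also found in its place.

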